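# Sift the bearing balls out of the marble scoop

## Robot

A 6-joint arm with a two-finger parallel gripper is mounted at the origin on the work surface. World frame = base frame: x ahead of the robot, y to its left, z up, the work surface at z = 0. Lengths are in mm, angles in rad, forces in N, time in s.
With the tool pointing down it reaches from about 350 to 975 mm from the base axis. Payload 7.1 kg.
Tool frame: the origin (TCP) lies at the centre of the arm's flange, where the gripper is bolted on; the fingertips stand 182 mm ahead of it and the grasp point (between the pads) lies 163 mm ahead of it; z points along the fingers, y is the line along which they close (so a half turn about z gives the same grasp; the last joint's range is limited). The gripper opens to 88 mm and grips with 3 to 60 N. Pads are 20 mm wide; open, the fingers measure 115 mm over their backs; the gripper's body (75 mm by 178 mm) begins 61 mm behind the grasp point.
Start: joints at [-1.16, 0.423, 1.63, -0, 1.089, -0.019], TCP at [260.446, -568.132, 404.675] pointing down, gripper open.
Joint ranges: [-3, 3], [-0.9, 2.11], [0.09, 2.58], [-1.31, 4.45], [0.11, 2.69], [-2.54, 2.54]. Speed limits (rad/s): [2.39, 2.39, 3.01, 3.14, 3.14, 3.14].

## Interface

Orientations are given as a rotation vector (axis times angle).
In Python, from workcell import readout, get_image, ctrl gives the robot as it stands.
- The arm moves only by the tool step_arm, never from a script. Its argument "targets" is a list that holds one entry, the list of rows, each a list of 7 numbers: the shift along the world's x, y, z as a fraction of full scale, then the turn, a rotation vector about the world's x, y, z as a fraction of full scale, then the opening, from 0 (shut) to 1 (fully open). In form: [[[dx, dy, dz, wx, wy, wz, claw], ...]]. A call has exactly 5 rows; each row shifts and turns the commanded pose from where the row before left it; what a row does not reach is not made up. Full scale, the value 1, is 0.05 m for a shift and 4 degrees for a turn. A row lasts 1/8 s, in which the tool goes at most 62.5 mm and 10.7 degrees, less where a joint would pass 70% of its speed; a pose out of reach is approached as far as the arm can. A call with a number of a shift or a turn outside -1 to 1 is refused whole. A call with a gripper value outside its range is refused whole. The fingers move at their own pace and stop on an object; the grip force is fixed at half the most. Time passes only in rows, so rows that do not move let the fingers close, or fill a call up. It gives the time, the measured TCP pose, the force, the opening and the grip force at its end, in the units of the state.
- readout.get_obs(): the state, without advancing time (a new reading comes with each control period).
- get_image(name): name is "side" or "top"; returns a dict with "pixels" (400x640x3 uint8, red, green, blue), "intrinsics" (3x3 intrinsics, pixels), "extrinsics" (4x4, takes a point from world to camera coordinates). Camera axes: x right, y down, z forward; pixel columns grow to the right and rows downward; lengths in mm; the calibration is good to about 2 mm. A picture is of the moment at which its call begins. There is no depth.
- ctrl.close_job(): hands the job in; it is judged then, once.
The state is a dict: "t": time; "qpos": joint angles; "qvel": joint speeds; "joint_torque": joint torques, N m; "ee_pos": TCP position; "orientation": TCP orientation; "ft_force": force on the tool from outside, world axes, zero at the start; "moment": the same for the moment, N m; "width": finger opening in mm; "grasp_force": force on a finger pad.
Only numpy, scipy, OpenCV 4.12 (cv2) and the standard library are available. Lean on these libraries where they do the work, as an engineer would, in place of code of your own. Each camera call takes 0.05 s, during which the arm holds its last target. There are 200 camera calls.

## Task

Pick up the slotted sorting scoop by its slanted grip plate and, keeping it level, carry it over the frosted glass dish with everything still in it. There shake it side to side until all three small steel balls have dropped through its slots into the dish, with both big marbles staying in the scoop. Then set the scoop down flat on the middle of the cork mat, big marbles still inside, and let go; leave the dish, the mug and the vial where they stand.

Things in the scene. Friction and masses are not known exactly. Their poses are not given: they have to be found in the camera images.
- scoop_pan (a point): Centre of the open tray of the loose steel sorting scoop (0.15 kg empty, 0.24 kg full), 15 mm above its underside. x: forward, the grip plate is at the -x end; y: to its left; z: up, vertical when level. Tray 118 mm long, 74 mm wide (92 over its turned-out rims), 30 mm high, walls 3 mm. Tipping it over 12 degrees at any time is a spill.
- scoop_gutter (a point): Middle of the gutter's lowest line, 5 mm above the scoop's underside; axes as scoop_pan. The tray inside is 112 x 68 mm: a solid V gutter along x, 32 mm wide, sides rising 13 degrees, holds all balls; each side of it is an open slot 18 mm wide, full length. Sideways jerks over about 2 m/s2 make balls climb out; small ones then drop through.
- scoop_slot (a point): Centre of the left-hand (+y) slot, on the scoop's underside level, 25 mm to the left of the tray's centre line; axes as scoop_pan; the other slot is its mirror image. To sift, strokes of about 40 mm to and fro along the scoop's y, some 0.2 s each, work; to keep the small balls in, lift and carry level and smoothly.
- scoop_grip (a point): Centre of the scoop's black rubber-faced grip plate (9 mm thick, 96 wide along y, 60 long up its slope), 76 mm behind (-x) and 45 mm above scoop_pan; same axes. It leans back 27 degrees from vertical, away from the tray: up-slope is (-0.454, 0, 0.891). Grip across its thickness, fingers pointing down the slope, with 60 N or more, as the tray hangs out in front.
- dish_in (a point): Centre of the inner floor of the loose round frosted glass dish (0.6 kg), 6 mm above the table; the dish is 40 mm high, 200 mm across its rim, 172 mm across its foot, wall 4 mm; z up.
- mat_top (a point): Centre of the top face of the fixed cork mat, 180 mm (x) by 140 mm (y), 5 mm thick; z up.
- mug_mid (a point): Bystander: loose chipped teal enamel mug, 80 mm across, 80 mm high, handle to its +y; point at mid height on its axis.
- vial_mid (a point): Bystander: loose clear vial of yellow marbles with a cork, 36 mm across, 86 mm high; point at mid height on its axis.
- small1_center (a point): Centre of a small steel bearing ball, 14 mm across, 11 g, at the start in the scoop's gutter between the two big marbles.
- small2_center (a point): Centre of a small steel bearing ball, 14 mm across, 11 g, at the start in the scoop's gutter between the two big marbles.
- small3_center (a point): Centre of a small steel bearing ball, 14 mm across, 11 g, at the start in the scoop's gutter between the two big marbles.
- big1_center (a point): Centre of a big glass marble, 28 mm across, 29 g, at the start in the scoop's gutter at its rear (grip) end.
- big2_center (a point): Centre of a big glass marble, 28 mm across, 29 g, at the start in the scoop's gutter at its front end.
Things that resemble listed ones, but are neither listed nor needed, are in the scene too. Leave any purple or red look-alike of the part that bears big2_center alone.

How it is judged:
By the outcome, as a careful person would: the job done as asked, in the order asked, and still so for the second after the job is handed in, with the robot touching nothing.
It also fails if it takes over 54 s, if anything falls off the work surface, if the arm or the gripper's body presses on something with over 40 N, if the wrist force passes 120 N, or if a joint passes its speed limit or range.

## Working session

There is one attempt and no reset: what is moved stays moved. The work goes in short steps, Python scripts to look and compute and a tool call to move; the robot and the scene stay as the last step left them, time stands still between calls to the robot, and variables do not carry over. Pictures are saved under pics/ and viewed, at most 10 in all, crops included, and the job is handed in when it is done.

Besides the shell and the picture viewer there is one more tool, called after "Emit:" as name([rows], argument=value, ...), one row to a line, values as JSON. step_arm: Moves the arm, as the interface text tells. Shift numbers are shares of 0.05 m and turn numbers shares of 4 degrees, none past 1 either way. Its arguments: {"type":"object","properties":{"targets":{"type":"array"}},"required":["targets"]}

```bash
ls; mkdir -p pics
python3 - <<'E'
from workcell import readout,get_image
import cv2,pickle
for n in("side","top"):
    d=get_image(n);pickle.dump(d,open(f"pics/{n}0.pkl","wb"));cv2.imwrite(f"pics/{n}0.png",d["pixels"][:,:,::-1])
    print(n,d["intrinsics"],d["extrinsics"].round(4))
print(readout.get_obs())
E
```

```text
pics
side [[453.03527759   0.         326.35440518]
 [  0.         453.03527759 207.85170556]
 [  0.           0.           1.        ]] [[-9.050000e-01 -4.249000e-01  2.050000e-02  5.679102e+02]
 [-3.072000e-01  6.196000e-01 -7.223000e-01  2.427999e+02]
 [ 2.942000e-01 -6.600000e-01 -6.913000e-01  9.007447e+02]
 [ 0.000000e+00  0.000000e+00  0.000000e+00  1.000000e+00]]
top [[513.34335323   0.         320.77743012]
 [  0.         513.34335323 205.94184735]
 [  0.           0.           1.        ]] [[ 1.1500000e-02 -9.9990000e-01  0.0000000e+00  6.3264000e+00]
 [-9.8590000e-01 -1.1400000e-02 -1.6720000e-01  6.2661850e+02]
 [ 1.6720000e-01  1.9000000e-03 -9.8590000e-01  1.1943481e+03]
 [ 0.0000000e+00  0.0000000e+00  0.0000000e+00  1.0000000e+00]]
{'t': 0.1, 'qpos': array([-1.15997260e+00,  4.23760101e-01,  1.63063131e+00,  7.47680189e-06,
        1.08859884e+00, -1.89976110e-02]), 'qvel': array([-0.00056372, -0.00083166, -0.00313374, -0.0010439 , -0.00096612,
        0.00077314]), 'joint_torque': array([ 2.41743190e-03, -5.45614207e+01, -2.74322605e+01,  6.47066371e-02,
        1.87516812e-02, -2.66565974e-05]), 'ee_pos': array([ 260.36352744, -567.89803386,  403.97498508]), 'orientation': array([-3.06798228e+00, -6.69678568e-01,  4.16963544e-04]), 'ft_force': array([-0.31048588, -0.07421124, -0.05587923]), 'moment': array([-0.01555565, -0.06993609,  0.02942604]), 'grasp_force': 0.0, 'width': 87.80414266763704}
```

View pics/top0.png

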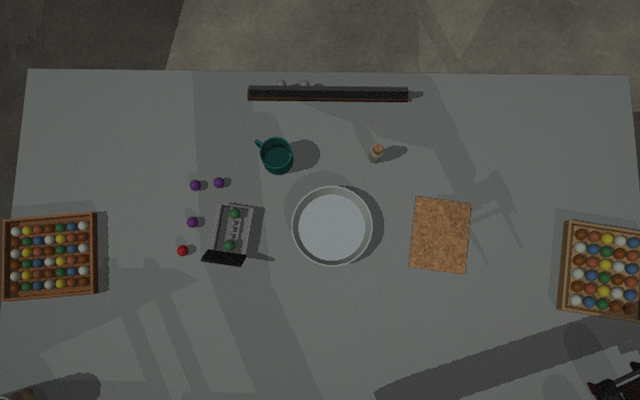

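View pics/side0.png

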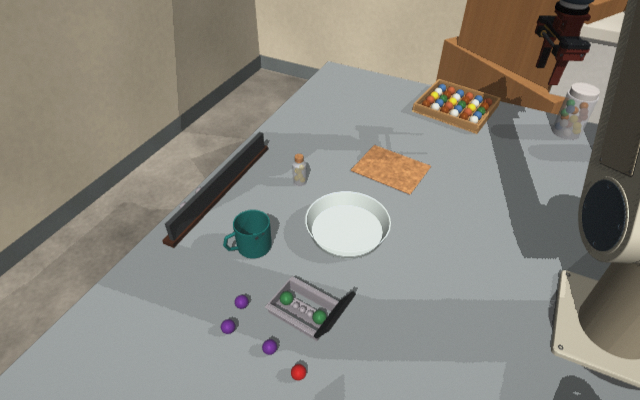

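The top view shows the scoop at about (235,230) with its grip plate at (224,258), the dish at (332,226), the mat at (440,235), the mug at (277,155) and the vial at (376,152). I'll enlarge the scoop next.

Run:
```python
import cv2,numpy as np
a=cv2.imread("pics/top0.png")[195:275,190:270];b=cv2.imread("pics/side0.png")[270:350,260:360]
a=cv2.resize(a,None,fx=5,fy=5,interpolation=2)[:, :];b=cv2.resize(b,None,fx=4,fy=4,interpolation=2)
b=cv2.copyMakeBorder(b,0,80,0,0,0)
c=np.hstack([a,b]);c=np.clip(c*1.6,0,255).astype(np.uint8)
cv2.imwrite("pics/crop0.png",c);print(c.shape)
```

```text
(400, 800, 3)
```

View pics/crop0.png

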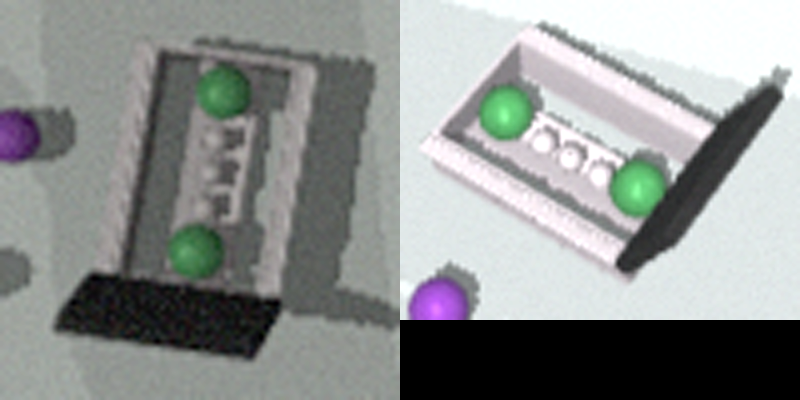

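```bash
cat > h.py <<'E'
import pickle,numpy as np,cv2
from scipy.optimize import least_squares
from scipy.spatial.transform import Rotation as R
D={n:pickle.load(open(f"pics/{n}0.pkl","rb")) for n in("side","top")}
def proj(n,P):
    d=D[n];P=np.atleast_2d(P)@d["extrinsics"][:3,:3].T+d["extrinsics"][:3,3]
    p=P@d["intrinsics"].T;return p[:,:2]/p[:,2:]
def back(n,uv,z):
    d=D[n];E=d["extrinsics"];r=E[:3,:3].T@np.linalg.solve(d["intrinsics"],[*uv,1]);c=-E[:3,:3].T@E[:3,3]
    return c+r*(z-c[2])/r[2]
E
python3 - <<'E'
from h import *
T=lambda u,v:(190+u/5,195+v/5)
S=lambda u,v:(260+(u-400)/4,270+v/4)
rim=lambda sx,sy:(59*sx,46*sy,15)
lo=lambda sy:(-76+13.6+4,48*sy,45-26.7+2)
hi=lambda sy:(-76-13.6,48*sy,45+26.7)
obs=[("top",T(138,42),rim(1,1)),("top",T(317,60),rim(1,-1)),("top",T(90,272),lo(1)),("top",T(282,298),lo(-1)),("top",T(55,330),hi(1)),("top",T(255,358),hi(-1)),
("side",S(525,28),rim(1,-1)),("side",S(422,145),rim(1,1)),("side",S(780,85),hi(-1))]
balls=[("top",T(223,92),1),("top",T(195,250),0),("side",S(507,112),1),("side",S(638,190),0)]
def f(p):
    x,y,a,b0,b1=p;r=R.from_euler("z",a);o=np.array([x,y,15])
    e=[proj(n,r.apply(P)+o)[0]-uv for n,uv,P in obs]
    e+=[proj(n,r.apply([(b0,b1)[k],0,4.4])+o)[0]-np.array(uv) for n,uv,k in balls]
    return np.ravel(e)
p0=[*back("top",(235,230),15)[:2],-.1,-42,42]
s=least_squares(f,p0,loss="soft_l1");print(s.x,np.degrees(s.x[2]));print(f(s.x).reshape(-1,2).round(1))
r=R.from_euler("z",s.x[2]);print("grip",r.apply([-76,0,45])+[s.x[0],s.x[1],15])
print("dish",back("top",(332.2,226),40),[back("top",q,40).round() for q in((291,226),(373,226),(332,185.5),(332,266.5))])
m=np.array([back("top",q,5) for q in((414,196),(471,200),(466,274),(409,269))]);print("mat",m.round(),m.mean(0))
print("mug",back("top",(277,153),80),"vial",back("top",(377,148),86))
# refine dish with side
print("dish side",back("side",(348,224),40))
from workcell import readout
o=readout.get_obs();print(R.from_rotvec(o["orientation"]).as_matrix().round(3))
E
```

```text
[ 5.71166242e+02  2.32784175e+02 -1.25244524e-01 -4.04783699e+01
  3.93285004e+01] -7.175982647627641
[[-0.7 -0.7]
 [ 0.1  0.7]
 [-0.6  0. ]
 [ 0.   0.2]
 [-0.7 -0.1]
 [ 0.1 -0.1]
 [ 0.3 -1.6]
 [-1.2  0.5]
 [ 0.7 -0.6]
 [-0.   0.3]
 [ 0.3  0.4]
 [-0.3  0.1]
 [ 0.1 -0.8]]
grip [495.76153809 242.27789366  60.        ]
dish [579.38196003 -14.85028156  40.        ] [array([578.,  86.,  40.]), array([ 581., -114.,   40.]), array([680., -14.,  40.]), array([481., -15.,  40.])]
mat [[ 663. -222.    5.]
 [ 654. -366.    5.]
 [ 468. -347.    5.]
 [ 479. -206.    5.]] [ 566.10874326 -285.28365472    5.        ]
mug [750.48414451 120.82874302  80.        ] vial [ 764.03907037 -120.36012603   86.        ]
dish side [573.75016723  -0.77634561  40.        ]
[[ 0.909  0.417 -0.001]
 [ 0.417 -0.909  0.001]
 [ 0.    -0.001 -1.   ]]
```

```bash
cat >> h.py <<'E'
from workcell import readout,get_image
G=163.
def tool(yaw,pitch=0):  # yaw,pitch in deg; nose-up pitch negative about scoop y
    r=R.from_euler("z",yaw,degrees=True)*R.from_euler("y",pitch,degrees=True)
    z=np.array([.454,0,-.891]);z/=np.linalg.norm(z);y=np.array([-z[2],0,z[0]])
    return r*R.from_matrix(np.c_[np.cross(y,z),y,z])
def delta(gp,rt,rows=1):
    """units/row to bring grasp point to gp with orientation rt"""
    o=readout.get_obs();rc=R.from_rotvec(o["orientation"])
    d=(gp-G*rt.as_matrix()[:,2]-o["ee_pos"])/50;w=np.degrees((rt*rc.inv()).as_rotvec())/4
    print("t",round(o["t"],2),"shift",(d/rows).round(3),"turn",(w/rows).round(3),"q",o["qpos"].round(2))
E
python3 - <<'E'
from h import *
rt=tool(-7.2);g=np.array([495.8,242.3,60])
pre=g-110*rt.as_matrix()[:,2];print(pre-G*rt.as_matrix()[:,2])
delta(pre,rt,30)
E
```

```text
[372.83513524 257.83407494 303.24336487]
t 0.1 shift [ 0.075  0.55  -0.067] turn [-0.139 -0.19   0.475] q [-1.16  0.42  1.63  0.    1.09 -0.02]
```

Emit:
step_arm([
  [[0.293,0.584,-0.03,-0.139,-0.19,0.475,1],[0.293,0.584,-0.03,-0.139,-0.19,0.475,1],[0.293,0.584,-0.03,-0.139,-0.19,0.475,1],[0.293,0.584,-0.03,-0.139,-0.19,0.475,1],[0.293,0.584,-0.03,-0.139,-0.19,0.475,1]],
])

```text
t: 0.72
ee_pos: [334.0, -421.0, 396.8]
orientation: [2.943, 0.905, 0.084]
ft_force: [0.4, 0.3, -0.7]
width: 87.8
grasp_force: 0.0
```

Emit:
step_arm([
  [[0.293,0.584,-0.03,-0.139,-0.19,0.475,1],[0.293,0.584,-0.03,-0.139,-0.19,0.475,1],[0.293,0.584,-0.03,-0.139,-0.19,0.475,1],[0.293,0.584,-0.03,-0.139,-0.19,0.475,1],[0.293,0.584,-0.03,-0.139,-0.19,0.475,1]],
])

```text
t: 1.35
ee_pos: [407.2, -275.1, 389.4]
orientation: [2.798, 1.123, 0.164]
ft_force: [0.2, 0.1, 0.1]
width: 87.9
grasp_force: 0.0
```

Emit:
step_arm([
  [[0.293,0.584,-0.03,-0.139,-0.19,0.475,1],[0.293,0.584,-0.03,-0.139,-0.19,0.475,1],[0.293,0.584,-0.03,-0.139,-0.19,0.475,1],[0.293,0.584,-0.03,-0.139,-0.19,0.475,1],[0.293,0.584,-0.03,-0.139,-0.19,0.475,1]],
])

```text
t: 1.98
ee_pos: [480.4, -129.1, 381.9]
orientation: [2.636, 1.324, 0.24]
ft_force: [0.2, -0.6, -0.3]
width: 88.0
grasp_force: 0.0
```

Tracking is exact, so I'll run the second leg.

Emit:
step_arm([
  [[-0.143,0.517,-0.103,-0.139,-0.19,0.475,1],[-0.143,0.517,-0.103,-0.139,-0.19,0.475,1],[-0.143,0.517,-0.103,-0.139,-0.19,0.475,1],[-0.143,0.517,-0.103,-0.139,-0.19,0.475,1],[-0.143,0.517,-0.103,-0.139,-0.19,0.475,1]],
])

```text
t: 2.6
ee_pos: [444.0, -0.1, 356.1]
orientation: [2.458, 1.507, 0.311]
ft_force: [0.7, -0.4, 0.5]
width: 87.9
grasp_force: 0.0
```

Emit:
step_arm([
  [[-0.143,0.517,-0.103,-0.139,-0.19,0.475,1],[-0.143,0.517,-0.103,-0.139,-0.19,0.475,1],[-0.143,0.517,-0.103,-0.139,-0.19,0.475,1],[-0.143,0.517,-0.103,-0.139,-0.19,0.475,1],[-0.143,0.517,-0.103,-0.139,-0.19,0.475,1]],
])

```text
t: 3.22
ee_pos: [408.3, 129.2, 330.4]
orientation: [2.268, 1.673, 0.378]
ft_force: [-0.6, 0.3, 0.1]
width: 87.9
grasp_force: 0.0
```

Emit:
step_arm([
  [[-0.143,0.517,-0.103,-0.139,-0.19,0.475,1],[-0.143,0.517,-0.103,-0.139,-0.19,0.475,1],[-0.143,0.517,-0.103,-0.139,-0.19,0.475,1],[-0.143,0.517,-0.103,-0.139,-0.19,0.475,1],[-0.143,0.517,-0.103,-0.139,-0.19,0.475,1]],
])

```text
t: 3.85
ee_pos: [372.5, 258.4, 304.6]
orientation: [2.065, 1.822, 0.439]
ft_force: [0.7, 0.1, 0.0]
width: 88.0
grasp_force: 0.0
```

Run:
```python
from h import *
rt=tool(-7.2);g=np.array([495.8,242.3,60])
delta(g-110*rt.as_matrix()[:,2],rt);delta(g,rt,5)
for n in("side","top"):
    d=get_image(n);cv2.imwrite(f"pics/{n}1.png",d["pixels"][:,:,::-1])
a=cv2.imread("pics/top1.png")[150:310,140:300];b=cv2.imread("pics/side1.png")[200:360,220:380]
cv2.imwrite("pics/crop1.png",cv2.resize(np.hstack([a,b]),None,fx=2.5,fy=2.5))
```

```text
t 3.85 shift [ 0.006 -0.012 -0.027] turn [-0.004  0.022 -0.007] q [ 0.67  0.31  2.16 -0.83  0.46  1.51]
t 3.85 shift [ 0.199 -0.027 -0.398] turn [-0.001  0.004 -0.001] q [ 0.67  0.31  2.16 -0.83  0.46  1.51]
```

View pics/crop1.png

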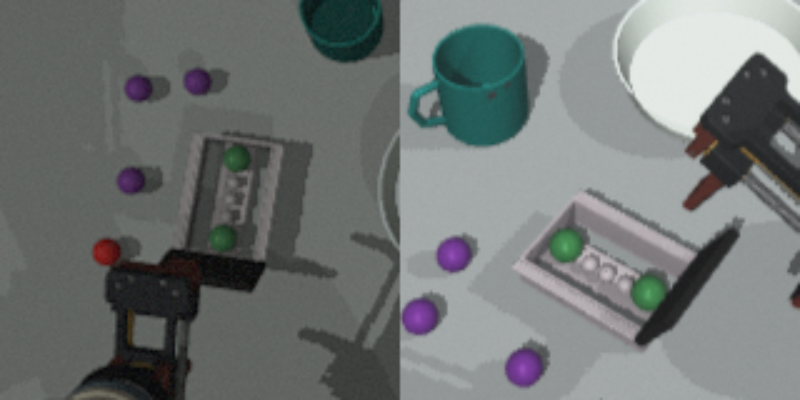

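Run:
```python
from h import *
o=readout.get_obs();M=R.from_rotvec(o["orientation"]).as_matrix()
for s in(-50,50):
    P=o["ee_pos"]+182*M[:,2]+s*M[:,1];print(s,P.round(),"top",(proj("top",P)[0]-[140,150])*2.5,"side",(proj("side",P)[0]-[220,200])*2.5+[400,0])
```

```text
-50 [410. 255. 120.] top [178.99501172 362.85598655] side [799.09887617 296.02877177]
50 [499. 244. 165.] top [185.42213616 260.02108137] side [689.72548963 197.43985231]
```

Emit:
step_arm([
  [[0.1,-0.014,-0.2,0,0.02,-0.007,1],[0.1,-0.014,-0.2,0,0,0,1],[0.1,-0.014,-0.2,0,0,0,1],[0.1,-0.014,-0.2,0,0,0,1],[0.1,-0.014,-0.2,0,0,0,1]],
])

```text
t: 4.58
ee_pos: [398.5, 252.8, 254.1]
orientation: [2.07, 1.819, 0.436]
ft_force: [0.8, 0.0, 0.0]
width: 87.9
grasp_force: 0.0
```

Emit:
step_arm([
  [[0.1,-0.014,-0.2,0,0,0,1],[0.1,-0.014,-0.2,0,0,0,1],[0.1,-0.014,-0.2,0,0,0,1],[0.1,-0.014,-0.2,0,0,0,1],[0.1,-0.014,-0.2,0,0,0,1]],
])

```text
t: 5.2
ee_pos: [423.5, 249.3, 204.1]
orientation: [2.07, 1.819, 0.436]
ft_force: [-0.9, -0.4, 0.7]
width: 88.0
grasp_force: 0.0
```

Run:
```python
from h import *
delta(np.array([495.8,242.3,60]),tool(-7.2))
for n in("side","top"):
    d=get_image(n);cv2.imwrite(f"pics/{n}2.png",d["pixels"][:,:,::-1])
a=cv2.imread("pics/top2.png")[180:300,170:290];b=cv2.imread("pics/side2.png")[240:360,250:370]
cv2.imwrite("pics/crop2.png",cv2.resize(np.hstack([a,b]),None,fx=3.33,fy=3.33))
```

```text
t 5.2 shift [-0.023  0.045  0.022] turn [-0.009 -0.015  0.046] q [ 0.58  0.57  2.12 -1.29  0.31  1.93]
```

View pics/crop2.png

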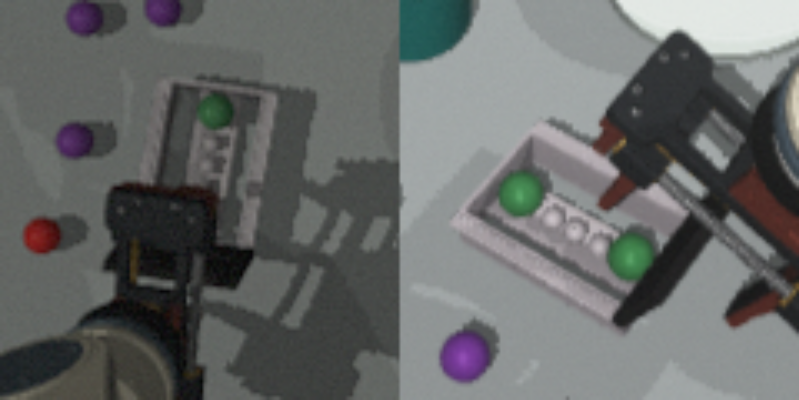

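The fingers straddle the plate: side view tips at about (615,190) and (745,310), with the plate between. I'll close.

Emit:
step_arm([
  [[0,0,0,0,0,0,0.5],[0,0,0,0,0,0,0.3],[0,0,0,0,0,0,0.15],[0,0,0,0,0,0,0],[0,0,0,0,0,0,0]],
])

```text
t: 5.92
ee_pos: [422.9, 250.7, 205.0]
orientation: [2.068, 1.821, 0.438]
ft_force: [-0.9, 0.1, -0.1]
width: 41.0
grasp_force: 0.0
```

Emit:
step_arm([
  [[0,0,0,0,0,0,0],[0,0,0,0,0,0,0],[0,0,0,0,0,0,0],[0,0,0,0,0,0,0],[0,0,0,0,0,0,0]],
])

```text
t: 6.55
ee_pos: [423.1, 250.6, 205.1]
orientation: [2.068, 1.82, 0.438]
ft_force: [0.7, -0.1, 1.2]
width: 8.9
grasp_force: 30.0
```

Run:
```python
from h import *
o=readout.get_obs();print(o["qpos"],o["ee_pos"],o["orientation"],o["width"],o["grasp_force"],o["ft_force"],o["moment"])
S=[([-1.15997260,.423760101,1.63063131,0,1.08859884,-.018997611],[260.3635,-567.898,403.975],[-3.06798228,-.669678568,.000416963]),
([0.67,0.31,2.16,-0.83,0.46,1.51],[372.5,258.4,304.6],[2.065,1.822,.439]),
(o["qpos"],o["ee_pos"],o["orientation"])]
def wr(q,s4=1):return R.from_euler("ZYZYZ",[q[0],q[1]+q[2],s4*q[3],q[4],q[5]])
for s4 in(1,-1):
  print(s4,[np.degrees((R.from_rotvec(v)).inv().__mul__(R.identity()).inv().as_rotvec()*0+ (wr(q,s4).inv()*R.from_rotvec(v)).as_rotvec()).round(1) for q,p,v in S])
def fk(k,q):
    a1,d1,l2,b,c,d6=k
    u=R.from_euler("ZY",[q[0],q[1]]).apply([0,0,l2]);f=R.from_euler("ZY",[q[0],q[1]+q[2]]).apply([b,0,c])
    return R.from_euler("Z",q[0]).apply([a1,0,d1])+u+f+wr(q).apply([0,0,d6])
s=least_squares(lambda k:np.ravel([fk(k,q)-p for q,p,v in S]),[0,300,400,0,400,100])
print(s.x,s.fun.round(1))
```

```text
[ 0.58773666  0.56564562  2.11679048 -1.2864379   0.31467009  1.93098719] [423.11000372 250.64461021 205.05135023] [2.06807076 1.82038434 0.43829466] 8.852541789436042 29.99618411064148 [ 0.68363621 -0.05932113  1.17040854] [-0.02194884 -0.12506039 -0.05663279]Traceback (most recent call last):
  File "<stdin>", line 8, in <module>
  File "<stdin>", line 6, in wr
  File "scipy/spatial/transform/_rotation.pyx", line 1413, in scipy.spatial.transform._rotation.Rotation.from_euler
ValueError: Expected axis specification to be a non-empty string of upto 3 characters, got ZYZYZ
```

```bash
cat >> h.py <<'E'
def wr(q):return R.from_euler("ZYZ",[q[0],q[1]+q[2],q[3]])*R.from_euler("YZ",[q[4],q[5]])
def fk(k,q):
    a1,d1,l2,b,c,d6=k
    return R.from_euler("Z",q[0]).apply([a1,0,d1])+R.from_euler("ZY",[q[0],q[1]]).apply([0,0,l2])+R.from_euler("ZY",[q[0],q[1]+q[2]]).apply([b,0,c])+wr(q).apply([0,0,d6])
E
python3 - <<'E'
from h import *
o=readout.get_obs()
S=[([-1.15997260,.423760101,1.63063131,0,1.08859884,-.018997611],[260.3635,-567.898,403.975],[-3.06798228,-.669678568,.000416963]),
([0.67,0.31,2.16,-0.83,0.46,1.51],[372.5,258.4,304.6],[2.065,1.822,.439]),
(o["qpos"],o["ee_pos"],o["orientation"])]
C=[(wr(q).inv()*R.from_rotvec(v)) for q,p,v in S];print([np.degrees(c.as_rotvec()).round(1) for c in C])
s=least_squares(lambda k:np.r_[np.ravel([fk(k,q)-p for q,p,v in S]),(k-[0,300,400,0,400,100])*.001],[0,300,400,0,400,100])
K=s.x;print(K.round(1),s.fun.round(1));np.save("K.npy",K)
lo=[-3,-.9,.09,-1.31,.11,-2.54];hi=[3,2.11,2.58,4.45,2.69,2.54];c=C[2]
def ik(yaw,pan,seed):
    rt=tool(yaw);g=np.array(pan)+R.from_euler("z",yaw,degrees=True).apply([-76,0,45]);p=g-G*rt.as_matrix()[:,2]
    f=lambda q:np.r_[(fk(K,q)-p)/100,((wr(q)*c).inv()*rt).as_rotvec()]
    s=min((least_squares(f,np.clip(s0,np.add(lo,.01),np.subtract(hi,.01)),bounds=(lo,hi)) for s0 in seed),key=lambda s:s.cost);return s.x.round(2),np.sqrt(2*s.cost).round(4)
S0=[o["qpos"],[0,.5,2,.5,.5,1.3],[0,.5,2,1.5,.5,0],[-.3,.5,2,2,.8,-.5],[-.3,.5,2,0,.5,1]]
for yaw in(-40,-20,0,20,40,60,80,100):
  for n,pan in(("dish",(579,-15,70)),("dishhi",(579,-15,220)),("mat",(566,-285,20))):print(yaw,n,*ik(yaw,pan,S0))
E
```

```text
[array([-0.,  0., 90.]), array([ 0.3,  0.2, 90. ]), array([-0.,  0., 90.])]
[ 18.8 263.6 547.8  63.6 463.3  87.5] [-10.9  -4.7  -0.3   0.2   0.3   0.7  -0.2  -0.1  -0.5   0.   -0.    0.1
   0.1   0.1  -0. ]
-40 dish [ 0.24  0.43  2.13 -0.95  0.47  1.78] 0.0
-40 dishhi [ 0.24  0.15  2.02 -0.56  0.75  1.32] 0.0
-40 mat [-0.37  0.54  2.13 -1.31  0.15  1.6 ] 0.0239
-20 dish [ 0.12  0.39  2.23 -1.13  0.23  1.54] 0.0
-20 dishhi [ 0.12  0.08  2.11 -0.4   0.56  0.77] 0.0
-20 mat [-0.52  0.54  2.15  1.79  0.11 -1.95] 0.0299
0 dish [-0.04  0.37  2.25  0.32  0.11 -0.36] 0.0549
0 dishhi [-0.04  0.06  2.14  0.04  0.48 -0.07] 0.0
0 mat [-0.65  0.56  2.09  1.23  0.3  -1.8 ] 0.0
20 dish [-0.2   0.39  2.22  1.11  0.27 -1.59] 0.0
20 dishhi [-0.2   0.09  2.1   0.44  0.59 -0.87] 0.0
20 mat [-0.73  0.6   1.98  0.94  0.52 -1.9 ] 0.0
40 dish [-0.31  0.44  2.12  0.92  0.5  -1.81] 0.0
40 dishhi [-0.31  0.17  2.01  0.57  0.79 -1.38] 0.0
40 mat [-0.77  0.66  1.83  0.73  0.74 -2.04] 0.0
60 dish [-0.35  0.5   1.98  0.75  0.72 -1.99] 0.0
60 dishhi [-0.35  0.26  1.88  0.56  0.99 -1.71] 0.0
60 mat [-0.76  0.73  1.67  0.57  0.95 -2.2 ] 0.0
80 dish [-0.35  0.58  1.83  0.59  0.92 -2.16] 0.0
80 dishhi [-0.35  0.36  1.73  0.5   1.18 -1.98] 0.0
80 mat [-0.72  0.8   1.51  0.44  1.14 -2.37] 0.0
100 dish [-0.32  0.65  1.67  0.46  1.1  -2.34] 0.0
100 dishhi [-0.32  0.46  1.59  0.42  1.36 -2.21] 0.0
100 mat [-0.67  0.86  1.37  0.31  1.29 -2.54] 0.0187
```

Emit:
step_arm([
  [[0,0,0.03,0,0,0,0],[0,0,0.08,0,0,0,0],[0,0,0.14,0,0,0,0],[0,0,0.14,0,0,0,0],[0,0,0.14,0,0,0,0]],
])

```text
t: 7.18
ee_pos: [422.7, 250.5, 231.6]
orientation: [2.068, 1.821, 0.437]
ft_force: [0.2, 0.4, -2.8]
width: 8.8
grasp_force: 30.0
```

Emit:
step_arm([
  [[0,0,0.14,0,0,0,0],[0,0,0.08,0,0,0,0],[0,0,0.03,0,0,0,0],[0,0,0,0,0,0,0],[0,0,0,0,0,0,0]],
])

```text
t: 7.8
ee_pos: [422.9, 250.5, 243.7]
orientation: [2.068, 1.821, 0.437]
ft_force: [-0.9, 0.4, -3.3]
width: 8.7
grasp_force: 30.0
```

Run:
```python
from h import *
o=readout.get_obs();print({k:np.round(o[k],3) for k in("ee_pos","orientation","ft_force","moment","width","grasp_force","qpos")})
for n in("side","top"):
    d=get_image(n);cv2.imwrite(f"pics/{n}3.png",d["pixels"][:,:,::-1])
a=cv2.imread("pics/top3.png")[190:270,190:270];b=cv2.imread("pics/side3.png")[235:315,255:335]
cv2.imwrite("pics/crop3.png",np.clip(cv2.resize(np.hstack([a,b]),None,fx=5,fy=5,interpolation=2)*1.4,0,255))
```

```text
{'ee_pos': array([422.864, 250.546, 243.7  ]), 'orientation': array([2.068, 1.821, 0.437]), 'ft_force': array([-0.876,  0.424, -3.269]), 'moment': array([ 0.08 ,  0.463, -0.019]), 'width': np.float64(8.674), 'grasp_force': np.float64(29.998), 'qpos': array([ 0.588,  0.481,  2.112, -1.046,  0.35 ,  1.677])}[ WARN:0@1.092] global loadsave.cpp:1063 imwrite_ Unsupported depth image for selected encoder is fallbacked to CV_8U.
```

View pics/crop3.png

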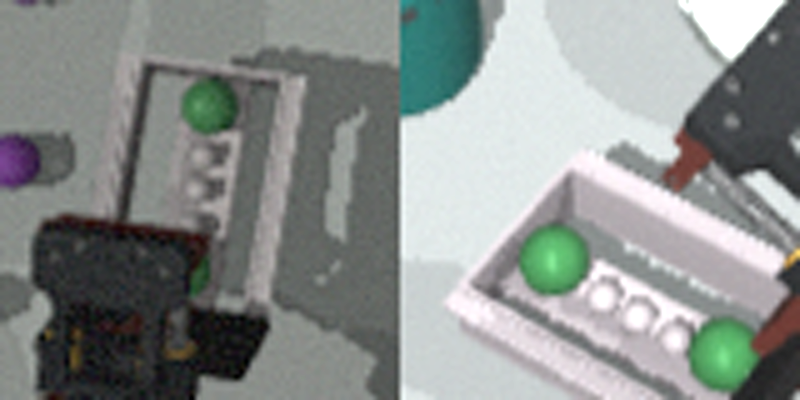

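Run:
```python
from h import *
T=lambda u,v:(190+u/5,190+v/5)
S=lambda u,v:(255+(u-400)/5,235+v/5)
rim=lambda sx,sy:np.array((59*sx+76,46*sy,15-45.))
obs=[("top",T(138,60),rim(1,1)),("top",T(307,80),rim(1,-1)),("side",S(580,152),rim(1,-1)),("side",S(450,298),rim(1,1)),
("top",T(209,105),np.array([76+39.3,0,4.4-45])),("side",S(553,260),np.array([76+39.3,0,4.4-45]))]
g0=np.array([495.8,242.3,98.7])
def f(p):
    r=R.from_euler("ZYX",p[:3],degrees=True)
    return np.r_[np.ravel([proj(n,r.apply(P)+g0+p[3:])[0]-uv for n,uv,P in obs]),p[3:]/2]
s=least_squares(f,[-7.2,0,0,0,0,0]);print(s.x.round(2),s.fun.round(1))
```

```text
[-7.88  1.78  0.87  0.32 -1.08 -0.23] [-2.7 -1.7  1.2  0.   1.1 -0.7 -1.4  0.8  1.1  0.9  1.   0.3  0.2 -0.5
 -0.1]
```

```bash
cat >> h.py <<'E'
def plan(segs,pan=None,yaw=None):
    """segs: (pan target, yaw target deg, rows); prints cumulative-rounded row commands. Start from measured pose."""
    o=readout.get_obs();M=R.from_rotvec(o["orientation"]).as_matrix()
    yaw0=np.degrees(np.arctan2(M[1,2],M[0,2])) ; off=R.from_euler("z",-yaw0,degrees=True).apply(G*M[:,2])+[76,0,-45]
    tcp=o["ee_pos"].copy();y=yaw0;p=tcp+R.from_euler("z",y,degrees=True).apply(off)
    print("t",o["t"],"pan",p.round(1),"yaw",round(y,2),"q",o["qpos"].round(2));k=0
    ct=tcp.copy();cy=y
    for P,Y,n in segs:
        P=np.array(P,float);p0=p;y0=y
        for i in range(1,n+1):
            s=i/n;s=s**3*(10-15*s+6*s*s);p=p0+(P-p0)*s;y=y0+(Y-y0)*s
            t=p-R.from_euler("z",y,degrees=True).apply(off);d=((t-ct)/50).round(2);w=round((y-cy)/4,2)
            ct=ct+d*50;cy+=w*4
            print("[%g,%g,%g,0,0,%g,0],"%(*d,w),end="");k+=1
            if k%5==0:print()
    print(np.round(t,1))
E
python3 -c "
from h import *
plan([((571,233,190),-7.2,15),((579,-15,190),60,35),((579,-15,67),60,15)])"
```

```text
t 7.9 pan [571.6 231.8  53.4] yaw -7.2 q [ 0.59  0.48  2.11 -1.05  0.35  1.68]
[-0,0,0.01,0,0,0,0],[-0,0,0.04,0,0,0,0],[-0,0,0.11,0,0,0,0],[-0,0,0.17,0,0,0,0],[-0,0.01,0.24,0,0,0,0],
[-0,-0,0.3,0,0,0,0],[-0.01,0,0.33,0,0,0,0],[0,0,0.34,0,0,0,0],[0,0.01,0.32,0,0,0,0],[0,-0,0.3,0,0,0,0],
[-0,0,0.24,0,0,0,0],[-0,0,0.17,0,0,0,0],[-0,0,0.11,0,0,0,0],[-0,0,0.04,0,0,0,0],[-0,0,0.01,0,0,0,0],
[-0,0,0,0,0,0,0],[-0,-0.01,0,0,0,0.03,0],[-0,-0.03,0,0,0,0.06,0],[-0.01,-0.06,0,0,0,0.12,0],[0,-0.09,0,0,0,0.18,0],
[-0,-0.13,0,0,0,0.25,0],[-0,-0.17,0,0,0,0.33,0],[-0,-0.2,0,0,0,0.41,0],[0,-0.25,0,0,0,0.49,0],[0.01,-0.28,0,0,0,0.56,0],
[0.01,-0.32,0,0,0,0.64,0],[0.03,-0.35,0,0,0,0.7,0],[0.03,-0.38,0,0,0,0.76,0],[0.05,-0.41,0,0,0,0.8,0],[0.05,-0.42,0,0,0,0.85,0],
[0.07,-0.43,0,0,0,0.88,0],[0.08,-0.44,0,0,0,0.89,0],[0.09,-0.43,0,0,0,0.9,0],[0.11,-0.43,0,0,0,0.89,0],[0.11,-0.41,0,0,0,0.88,0],
[0.11,-0.39,0,0,0,0.85,0],[0.12,-0.37,0,0,0,0.81,0],[0.11,-0.34,0,0,0,0.75,0],[0.12,-0.31,0,0,0,0.71,0],[0.1,-0.27,0,0,0,0.63,0],
[0.1,-0.24,0,0,0,0.56,0],[0.09,-0.2,0,0,0,0.49,0],[0.07,-0.17,0,0,0,0.41,0],[0.06,-0.14,0,0,0,0.33,0],[0.05,-0.1,0,0,0,0.25,0],
[0.03,-0.07,0,0,0,0.18,0],[0.03,-0.05,0,0,0,0.12,0],[0.01,-0.03,0,0,0,0.06,0],[0,-0.01,0,0,0,0.03,0],[0,0,0,0,0,0,0],
[0,0,-0.01,0,0,0,0],[0,0,-0.04,0,0,0,0],[0,0,-0.09,0,0,0,0],[0,0,-0.16,0,0,0,0],[0,0,-0.22,0,0,0,0],
[0,0,-0.26,0,0,0,0],[0,0,-0.3,0,0,0,0],[0,0,-0.3,0,0,0,0],[0,0,-0.3,0,0,0,0],[0,0,-0.26,0,0,0,0],
[0,0,-0.22,0,0,0,0],[0,0,-0.16,0,0,0,0],[0,0,-0.09,0,0,0,0],[0,0,-0.04,0,0,0,0],[0,0,-0.01,0,0,0,0],
[ 504.  -144.8  257.3]
```

Emit:
step_arm([
  [[0,0,0.03,0,0,0,0],[0,0,0.08,0,0,0,0],[0,0,0.14,0,0,0,0],[0,0,0.2,0,0,0,0],[0,0,0.25,0,0,0,0]],
])

```text
t: 8.52
ee_pos: [422.8, 250.6, 279.3]
orientation: [2.068, 1.821, 0.437]
ft_force: [-0.2, 0.2, -2.0]
width: 8.7
grasp_force: 30.0
```

Emit:
step_arm([
  [[0,0,0.3,0,0,0,0],[0,0,0.33,0,0,0,0],[0,0,0.34,0,0,0,0],[0,0,0.32,0,0,0,0],[0,0,0.27,0,0,0,0]],
])

```text
t: 9.15
ee_pos: [422.8, 250.5, 357.8]
orientation: [2.068, 1.821, 0.438]
ft_force: [0.7, 0.6, -2.1]
width: 8.8
grasp_force: 30.0
```

Emit:
step_arm([
  [[0,0,0.21,0,0,0,0],[0,0,0.15,0,0,0,0],[0,0,0.08,0,0,0,0],[0,0,0.03,0,0,0,0],[0,0,0,0,0,0,0]],
])

```text
t: 9.78
ee_pos: [422.9, 250.6, 380.2]
orientation: [2.068, 1.821, 0.437]
ft_force: [-1.3, -0.3, -2.3]
width: 9.4
grasp_force: 30.0
```

Emit:
step_arm([
  [[0,0,0,0,0,0,0],[0,-0.01,0,0,0,0.03,0],[0,-0.03,0,0,0,0.06,0],[-0.01,-0.06,0,0,0,0.12,0],[0,-0.09,0,0,0,0.18,0]],
])

```text
t: 10.4
ee_pos: [422.4, 240.9, 380.4]
orientation: [2.045, 1.852, 0.445]
ft_force: [0.1, -1.0, -3.0]
width: 8.7
grasp_force: 30.0
```

Emit:
step_arm([
  [[0,-0.13,0,0,0,0.25,0],[0,-0.17,0,0,0,0.33,0],[0,-0.2,0,0,0,0.41,0],[0,-0.25,0,0,0,0.49,0],[0.01,-0.28,0,0,0,0.56,0]],
])

```text
t: 11.02
ee_pos: [422.8, 188.9, 380.4]
orientation: [1.919, 2.006, 0.482]
ft_force: [0.9, -0.5, -2.1]
width: 8.8
grasp_force: 30.0
```

Emit:
step_arm([
  [[0.01,-0.32,0,0,0,0.64,0],[0.03,-0.35,0,0,0,0.7,0],[0.03,-0.38,0,0,0,0.76,0],[0.05,-0.41,0,0,0,0.8,0],[0.05,-0.42,0,0,0,0.85,0]],
])

```text
t: 11.65
ee_pos: [431.3, 94.6, 380.5]
orientation: [1.661, 2.27, 0.545]
ft_force: [1.3, 0.8, -3.1]
width: 9.0
grasp_force: 30.0
```

Emit:
step_arm([
  [[0.07,-0.43,0,0,0,0.88,0],[0.08,-0.44,0,0,0,0.89,0],[0.09,-0.43,0,0,0,0.9,0],[0.11,-0.43,0,0,0,0.89,0],[0.11,-0.41,0,0,0,0.88,0]],
])

```text
t: 12.28
ee_pos: [454.3, -12.6, 380.5]
orientation: [1.314, 2.543, 0.61]
ft_force: [0.4, -0.1, -1.9]
width: 8.9
grasp_force: 30.0
```

Emit:
step_arm([
  [[0.11,-0.39,0,0,0,0.85,0],[0.12,-0.37,0,0,0,0.81,0],[0.11,-0.34,0,0,0,0.75,0],[0.12,-0.31,0,0,0,0.71,0],[0.1,-0.27,0,0,0,0.63,0]],
])

```text
t: 12.9
ee_pos: [482.5, -96.5, 380.5]
orientation: [0.987, 2.737, 0.656]
ft_force: [-0.4, 0.9, -2.4]
width: 8.6
grasp_force: 30.0
```

Emit:
step_arm([
  [[0.1,-0.24,0,0,0,0.56,0],[0.09,-0.2,0,0,0,0.49,0],[0.07,-0.17,0,0,0,0.41,0],[0.06,-0.14,0,0,0,0.33,0],[0.05,-0.1,0,0,0,0.25,0]],
])

```text
t: 13.52
ee_pos: [501.0, -138.3, 380.4]
orientation: [0.799, 2.827, 0.678]
ft_force: [0.2, -0.4, -1.5]
width: 8.9
grasp_force: 30.0
```

Emit:
step_arm([
  [[0.03,-0.07,0,0,0,0.18,0],[0.03,-0.05,0,0,0,0.12,0],[0.01,-0.03,0,0,0,0.06,0],[0,-0.01,0,0,0,0.03,0],[0,0,0,0,0,0,0]],
])

```text
t: 14.15
ee_pos: [504.4, -145.8, 380.4]
orientation: [0.764, 2.842, 0.683]
ft_force: [0.1, 0.1, -2.4]
width: 8.8
grasp_force: 30.0
```

Run:
```python
from h import *
plan([((579,-15,67),60,15)])
for n in("side","top"):
    d=get_image(n);cv2.imwrite(f"pics/{n}4.png",d["pixels"][:,:,::-1])
a=cv2.imread("pics/top4.png")[160:280,270:390];b=cv2.imread("pics/side4.png")[110:230,280:400]
cv2.imwrite("pics/crop4.png",np.clip(cv2.resize(np.hstack([a,b]),None,fx=3.33,fy=3.33,interpolation=2)*1.3,0,255).astype(np.uint8))
```

```text
t 14.15 pan [579.3 -15.8 190.2] yaw 60.04 q [-0.41  0.31  1.9   0.58  0.96 -1.81]
[-0,0,-0.01,0,0,-0,0],[-0,0,-0.04,0,0,-0,0],[-0,0,-0.09,0,0,-0,0],[-0,0,-0.16,0,0,-0,0],[-0,0,-0.22,0,0,-0,0],
[-0,0.01,-0.26,0,0,-0,0],[-0,-0,-0.3,0,0,-0,0],[-0,0,-0.31,0,0,-0.01,0],[-0.01,0,-0.29,0,0,0,0],[0,0,-0.27,0,0,0,0],
[0,0.01,-0.21,0,0,0,0],[0,-0,-0.16,0,0,0,0],[0,-0,-0.1,0,0,0,0],[0,-0,-0.04,0,0,0,0],[0,-0,-0,0,0,0,0],
[ 504.  -144.9  257.2]
```

View pics/crop4.png

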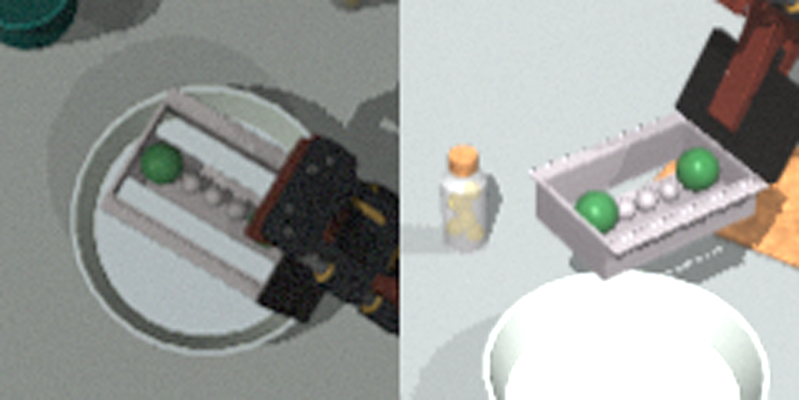

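Emit:
step_arm([
  [[0,0,-0.02,0,0,0,0],[0,0,-0.06,0,0,0,0],[0,0,-0.12,0,0,0,0],[0,0,-0.2,0,0,0,0],[0,0,-0.26,0,0,0,0]],
])

```text
t: 14.88
ee_pos: [504.4, -145.9, 346.6]
orientation: [0.764, 2.842, 0.682]
ft_force: [0.4, -0.1, -2.6]
width: 8.6
grasp_force: 30.0
```

Emit:
step_arm([
  [[0,0.01,-0.3,0,0,0,0],[0,0,-0.32,0,0,0,0],[0,0,-0.32,0,0,0,0],[0,0.01,-0.28,0,0,0,0],[0,0,-0.24,0,0,0,0]],
])

```text
t: 15.5
ee_pos: [504.4, -144.8, 273.4]
orientation: [0.764, 2.843, 0.683]
ft_force: [-0.4, -1.2, -1.7]
width: 8.9
grasp_force: 30.0
```

Emit:
step_arm([
  [[0,0,-0.17,0,0,0,0],[0,0,-0.1,0,0,0,0],[0,0,-0.05,0,0,0,0],[0,0,-0.02,0,0,0,0],[0,0,0,0,0,0,0]],
])

```text
t: 16.12
ee_pos: [504.5, -144.9, 257.7]
orientation: [0.763, 2.842, 0.682]
ft_force: [-0.4, -0.5, -3.3]
width: 8.8
grasp_force: 30.0
```

Emit:
step_arm([
  [[-0.35,0.2,0,0,0,0,0],[0.35,-0.2,0,0,0,0,0],[0.35,-0.2,0,0,0,0,0],[-0.35,0.2,0,0,0,0,0],[-0.35,0.2,0,0,0,0,0]],
])

```text
t: 16.75
ee_pos: [486.8, -134.9, 257.7]
orientation: [0.763, 2.842, 0.682]
ft_force: [0.6, 1.2, -3.3]
width: 8.9
grasp_force: 30.0
```

Emit:
step_arm([
  [[0.35,-0.2,0,0,0,0,0],[0.35,-0.2,0,0,0,0,0],[-0.35,0.2,0,0,0,0,0],[-0.35,0.2,0,0,0,0,0],[0.35,-0.2,0,0,0,0,0]],
])

```text
t: 17.38
ee_pos: [502.5, -143.7, 257.3]
orientation: [0.764, 2.845, 0.684]
ft_force: [1.4, 0.8, -1.6]
width: 8.9
grasp_force: 30.0
```

Run:
```python
from h import *
plan([((579,-15,67),60,1)])
for n in("side","top"):
    d=get_image(n);cv2.imwrite(f"pics/{n}5.png",d["pixels"][:,:,::-1])
a=cv2.imread("pics/top5.png")[160:280,270:390];b=cv2.imread("pics/side5.png")[150:270,280:400]
cv2.imwrite("pics/crop5.png",np.clip(cv2.resize(np.hstack([a,b]),None,fx=3.33,fy=3.33,interpolation=2)*1.,0,255).astype(np.uint8))
```

```text
t 17.375 pan [576.4 -13.3  67.1] yaw 60.45 q [-0.41  0.52  1.97  0.73  0.75 -2.02]
[0.03,-0.02,-0,0,0,-0.11,0],[ 504.  -144.9  257.2]
```

View pics/crop5.png

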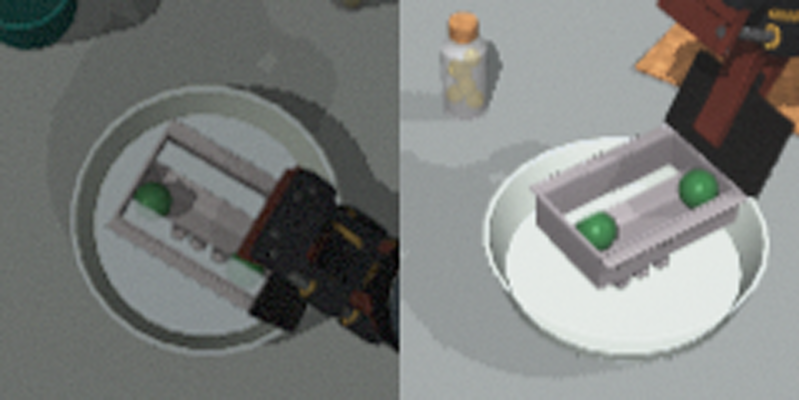

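```bash
python3 -c "
from h import *
plan([((577,-14,150),60,10)])
plan([((577,-14,150),60,10),((566,-285,150),75,25),((566,-285,22),75,20)])"
```

```text
t 17.475 pan [581.7 -16.2  68. ] yaw 59.63 q [-0.41  0.52  1.96  0.73  0.74 -2.02]
[-0,0,0.01,0,0,0,0],[-0,0,0.09,0,0,0.01,0],[-0.01,0.01,0.17,0,0,0.01,0],[-0.01,0,0.25,0,0,0.01,0],[-0.02,0.01,0.3,0,0,0.02,0],
[-0.01,0,0.3,0,0,0.01,0],[-0.01,0.01,0.25,0,0,0.02,0],[-0.01,0,0.18,0,0,0.01,0],[-0.01,0,0.08,0,0,0,0],[0,0,0.01,0,0,0,0],
[ 502.  -143.9  340.2]
t 17.475 pan [581.7 -16.2  68. ] yaw 59.63 q [-0.41  0.52  1.96  0.73  0.74 -2.02]
[-0,0,0.01,0,0,0,0],[-0,0,0.09,0,0,0.01,0],[-0.01,0.01,0.17,0,0,0.01,0],[-0.01,0,0.25,0,0,0.01,0],[-0.02,0.01,0.3,0,0,0.02,0],
[-0.01,0,0.3,0,0,0.01,0],[-0.01,0.01,0.25,0,0,0.02,0],[-0.01,0,0.18,0,0,0.01,0],[-0.01,0,0.08,0,0,0,0],[0,0,0.01,0,0,0,0],
[0,0,0,0,0,0,0],[0.01,-0.02,0,0,0,0.02,0],[-0,-0.06,0,0,0,0.04,0],[0.01,-0.1,0,0,0,0.06,0],[0.01,-0.15,0,0,0,0.1,0],
[0.02,-0.21,0,0,0,0.13,0],[0.02,-0.25,0,0,0,0.17,0],[0.02,-0.31,0,0,0,0.2,0],[0.03,-0.35,0,0,0,0.22,0],[0.03,-0.38,0,0,0,0.25,0],
[0.04,-0.41,0,0,0,0.27,0],[0.04,-0.43,0,0,0,0.28,0],[0.03,-0.42,0,0,0,0.28,0],[0.04,-0.43,0,0,0,0.28,0],[0.04,-0.4,0,0,0,0.26,0],
[0.03,-0.38,0,0,0,0.25,0],[0.04,-0.34,0,0,0,0.23,0],[0.02,-0.3,0,0,0,0.2,0],[0.03,-0.25,0,0,0,0.16,0],[0.02,-0.2,0,0,0,0.13,0],
[0.01,-0.15,0,0,0,0.1,0],[0.01,-0.1,0,0,0,0.07,0],[0,-0.05,0,0,0,0.04,0],[0.01,-0.02,0,0,0,0.01,0],[-0,-0.01,0,0,0,0,0],
[-0,0,-0,0,0,0,0],[-0,0,-0.02,0,0,0,0],[-0,0,-0.05,0,0,0,0],[-0,0,-0.08,0,0,0,0],[-0,0,-0.11,0,0,0,0],
[-0,0,-0.16,0,0,0,0],[-0,0,-0.18,0,0,0,0],[-0,0,-0.21,0,0,0,0],[-0,0,-0.23,0,0,0,0],[-0,0,-0.24,0,0,0,0],
[-0,0,-0.24,0,0,0,0],[-0,0,-0.23,0,0,0,0],[-0,0,-0.21,0,0,0,0],[-0,0,-0.18,0,0,0,0],[-0,0,-0.15,0,0,0,0],
[-0,0,-0.12,0,0,0,0],[-0,0,-0.08,0,0,0,0],[-0,0,-0.05,0,0,0,0],[-0,0,-0.02,0,0,0,0],[-0,0,0,0,0,0,0],
[ 527.2 -429.9  212.2]
```

Emit:
step_arm([
  [[0,0,0,0,0,0,0],[0,0,0,0,0,0,0],[0,0,0.02,0,0,0,0],[0,0,0.06,0,0,0,0],[0,0,0.12,0,0,0,0]],
])

```text
t: 18.1
ee_pos: [504.3, -144.8, 267.6]
orientation: [0.764, 2.843, 0.683]
ft_force: [-0.3, -0.4, -2.8]
width: 8.5
grasp_force: 30.0
```

Emit:
step_arm([
  [[0,0,0.2,0,0,0,0],[0,0,0.25,0,0,0,0],[0,0,0.3,0,0,0,0],[0,0,0.25,0,0,0,0],[0,0,0.2,0,0,0,0]],
])

```text
t: 18.73
ee_pos: [504.5, -144.9, 328.6]
orientation: [0.763, 2.842, 0.682]
ft_force: [-0.4, -0.7, -2.8]
width: 8.7
grasp_force: 30.0
```

Emit:
step_arm([
  [[0,0,0.15,0,0,0,0],[0,0,0.1,0,0,0,0],[0,0,0.05,0,0,0,0],[0,0,0.02,0,0,0,0],[0,0,0,0,0,0,0]],
])

```text
t: 19.35
ee_pos: [504.4, -144.9, 343.2]
orientation: [0.764, 2.843, 0.683]
ft_force: [0.3, -0.2, -1.6]
width: 8.7
grasp_force: 30.0
```

Run:
```python
from h import *
plan([((566,-285,152),75,25),((566,-285,21),75,20)])
for n in("side","top"):
    d=get_image(n);cv2.imwrite(f"pics/{n}6.png",d["pixels"][:,:,::-1])
a=cv2.imread("pics/top6.png")[160:280,270:390];b=cv2.imread("pics/side6.png")[140:260,280:400]
cv2.imwrite("pics/crop6.png",np.clip(cv2.resize(np.hstack([a,b]),None,fx=3.33,fy=3.33,interpolation=2)*.9,0,255).astype(np.uint8))
```

```text
t 19.35 pan [579.2 -14.9 153. ] yaw 60.07 q [-0.41  0.37  1.93  0.62  0.89 -1.87]
[0,-0,-0,0,0,0,0],[0,-0.03,-0,0,0,0.02,0],[0.01,-0.05,-0,0,0,0.03,0],[0,-0.1,-0,0,0,0.07,0],[0.01,-0.16,-0,0,0,0.1,0],
[0.02,-0.2,-0,0,0,0.13,0],[0.02,-0.26,-0,0,0,0.16,0],[0.02,-0.3,-0,0,0,0.2,0],[0.03,-0.35,-0,0,0,0.23,0],[0.03,-0.38,-0.01,0,0,0.24,0],
[0.03,-0.41,0,0,0,0.27,0],[0.03,-0.42,0,0,0,0.28,0],[0.04,-0.43,-0,0,0,0.28,0],[0.03,-0.42,-0,0,0,0.27,0],[0.03,-0.4,-0,0,0,0.27,0],
[0.03,-0.38,-0,0,0,0.25,0],[0.03,-0.34,-0.01,0,0,0.22,0],[0.03,-0.3,0,0,0,0.2,0],[0.02,-0.25,0,0,0,0.16,0],[0.02,-0.19,0,0,0,0.14,0],
[0.01,-0.15,0,0,0,0.09,0],[0.01,-0.1,0,0,0,0.07,0],[0,-0.05,0,0,0,0.04,0],[0.01,-0.03,0,0,0,0.01,0],[-0,0,0,0,0,0,0],
[-0,0,-0,0,0,0,0],[-0,0,-0.02,0,0,0,0],[-0,0,-0.05,0,0,0,0],[-0,0,-0.08,0,0,0,0],[-0,0,-0.12,0,0,0,0],
[-0,0,-0.16,0,0,0,0],[-0,0,-0.19,0,0,0,0],[-0,0,-0.21,0,0,0,0],[-0,0,-0.24,0,0,0,0],[-0,0,-0.24,0,0,0,0],
[-0,0,-0.24,0,0,0,0],[-0,0,-0.24,0,0,0,0],[-0,0,-0.21,0,0,0,0],[-0,0,-0.19,0,0,0,0],[-0,0,-0.16,0,0,0,0],
[-0,0,-0.12,0,0,0,0],[-0,0,-0.08,0,0,0,0],[-0,0,-0.05,0,0,0,0],[-0,0,-0.02,0,0,0,0],[-0,0,0,0,0,0,0],
[ 527.2 -429.9  211.2]
```

View pics/crop6.png

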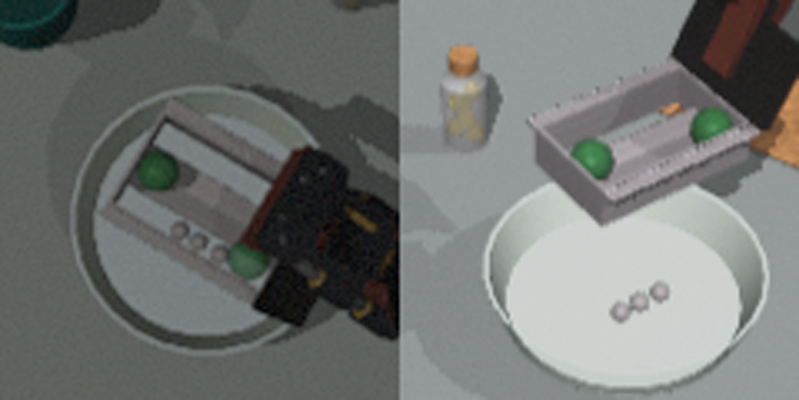

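All three small balls are in the dish, and both big marbles are still in the scoop. Next is the carry to the mat.

Emit:
step_arm([
  [[0,0,0,0,0,0,0],[0,-0.03,0,0,0,0.02,0],[0.01,-0.05,0,0,0,0.03,0],[0,-0.1,0,0,0,0.07,0],[0.01,-0.16,0,0,0,0.1,0]],
])

```text
t: 20.08
ee_pos: [505.5, -162.3, 343.5]
orientation: [0.742, 2.851, 0.685]
ft_force: [-0.8, 1.2, -2.1]
width: 8.5
grasp_force: 30.0
```

Emit:
step_arm([
  [[0.02,-0.2,0,0,0,0.13,0],[0.02,-0.26,0,0,0,0.16,0],[0.02,-0.3,0,0,0,0.2,0],[0.03,-0.35,0,0,0,0.23,0],[0.03,-0.38,0,0,0,0.24,0]],
])

```text
t: 20.7
ee_pos: [511.5, -237.8, 343.4]
orientation: [0.648, 2.888, 0.693]
ft_force: [-0.2, -0.7, -2.7]
width: 8.9
grasp_force: 30.0
```

Emit:
step_arm([
  [[0.03,-0.41,0,0,0,0.27,0],[0.03,-0.42,0,0,0,0.28,0],[0.04,-0.43,0,0,0,0.28,0],[0.03,-0.42,0,0,0,0.27,0],[0.03,-0.4,0,0,0,0.27,0]],
])

```text
t: 21.32
ee_pos: [519.5, -341.8, 343.4]
orientation: [0.513, 2.935, 0.705]
ft_force: [-0.5, -0.5, -1.8]
width: 9.0
grasp_force: 30.0
```

Emit:
step_arm([
  [[0.03,-0.38,0,0,0,0.25,0],[0.03,-0.34,0,0,0,0.22,0],[0.03,-0.3,0,0,0,0.2,0],[0.02,-0.25,0,0,0,0.16,0],[0.02,-0.19,0,0,0,0.14,0]],
])

```text
t: 21.95
ee_pos: [526.0, -414.1, 343.4]
orientation: [0.416, 2.965, 0.712]
ft_force: [-0.2, -0.6, -2.4]
width: 8.8
grasp_force: 30.0
```

Emit:
step_arm([
  [[0.01,-0.15,0,0,0,0.09,0],[0.01,-0.1,0,0,0,0.07,0],[0,-0.05,0,0,0,0.04,0],[0.01,-0.03,0,0,0,0.01,0],[0,0,0,0,0,0,0]],
])

```text
t: 22.58
ee_pos: [527.5, -429.8, 343.5]
orientation: [0.395, 2.971, 0.713]
ft_force: [-0.5, 0.3, -2.4]
width: 8.8
grasp_force: 30.0
```

Emit:
step_arm([
  [[0,0,-0.02,0,0,0,0],[0,0,-0.05,0,0,0,0],[0,0,-0.1,0,0,0,0],[0,0,-0.16,0,0,0,0],[0,0,-0.2,0,0,0,0]],
])

```text
t: 23.2
ee_pos: [527.4, -429.9, 316.2]
orientation: [0.395, 2.971, 0.713]
ft_force: [-0.3, -0.1, -2.2]
width: 8.8
grasp_force: 30.0
```

Emit:
step_arm([
  [[0,0,-0.24,0,0,0,0],[0,0,-0.26,0,0,0,0],[0,0,-0.26,0,0,0,0],[0,0,-0.24,0,0,0,0],[0,0,-0.2,0,0,0,0]],
])

```text
t: 23.82
ee_pos: [527.4, -429.8, 256.0]
orientation: [0.395, 2.971, 0.714]
ft_force: [0.8, 0.1, -1.6]
width: 8.8
grasp_force: 30.0
```

Emit:
step_arm([
  [[0,0,-0.16,0,0,0,0],[0,0,-0.1,0,0,0,0],[0,0,-0.07,0,0,0,0],[0,0,-0.05,0,0,0,0],[0,0,-0.05,0,0,0,0]],
])

```text
t: 24.45
ee_pos: [527.5, -429.9, 235.6]
orientation: [0.395, 2.971, 0.713]
ft_force: [0.9, 0.0, -2.2]
width: 8.8
grasp_force: 30.0
```

```bash
python3 -c "
from h import *
plan([((566,-285,20),75,5)])
o=readout.get_obs();print(o['ft_force'],o['moment'])"
```

```text
t 24.45 pan [ 566.6 -285.2   45.3] yaw 74.9 q [-0.78  0.76  1.52  0.45  1.15 -2.33]
[-0,0,-0.03,0,0,0,0],[-0,0,-0.13,0,0,0.01,0],[-0,0,-0.19,0,0,0.01,0],[-0.01,0,-0.13,0,0,0,0],[0,0,-0.03,0,0,0.01,0],
[ 527.2 -429.8  210.3]
[ 0.8504856   0.00856697 -2.21638039] [-0.42435627 -0.01613965 -0.0570857 ]
```

Emit:
step_arm([
  [[0,0,-0.08,0,0,0,0],[0,0,-0.12,0,0,0,0],[0,0,-0.12,0,0,0,0],[0,0,-0.08,0,0,0,0],[0,0,-0.04,0,0,0,0]],
])

```text
t: 25.08
ee_pos: [527.4, -429.8, 213.0]
orientation: [0.395, 2.971, 0.714]
ft_force: [-0.1, -0.7, -2.2]
width: 9.0
grasp_force: 30.0
```

Emit:
step_arm([
  [[0,0,-0.01,0,0,0,0],[0,0,-0.01,0,0,0,0],[0,0,-0.01,0,0,0,0],[0,0,0,0,0,0,0],[0,0,0,0,0,0,0]],
])

```text
t: 25.7
ee_pos: [527.5, -429.9, 212.0]
orientation: [0.395, 2.971, 0.713]
ft_force: [-0.6, -0.3, -1.8]
width: 9.0
grasp_force: 30.0
```

Emit:
step_arm([
  [[0,0,-0.02,0,0,0,0],[0,0,-0.01,0,0,0,0],[0,0,0,0,0,0,0],[0,0,0,0,0,0,0],[0,0,0,0,0,0,0]],
])

```text
t: 26.32
ee_pos: [527.4, -429.9, 210.4]
orientation: [0.395, 2.971, 0.713]
ft_force: [0.4, -0.6, -2.3]
width: 8.7
grasp_force: 30.0
```

```bash
python3 -c "
from h import *
o=readout.get_obs();print(o['ft_force'],o['moment'],o['ee_pos'])"
```

```text
[ 0.35085379 -0.58369474 -2.26555974] [-0.40256848 -0.06400502 -0.06649168] [ 527.43905944 -429.88682523  210.43922024]
```

Emit:
step_arm([
  [[0,0,-0.01,0,0,0,0],[0,0,-0.01,0,0,0,0],[0,0,0,0,0,0,0],[0,0,0,0,0,0,0],[0,0,0,0,0,0,0]],
])

```text
t: 26.95
ee_pos: [527.5, -430.0, 210.1]
orientation: [0.395, 2.971, 0.713]
ft_force: [-1.2, -0.2, 5.0]
width: 8.8
grasp_force: 30.0
```

```bash
python3 -c "
from h import *
o=readout.get_obs();print(o['ft_force'],o['moment'],o['ee_pos'])"
```

```text
[-1.2080455  -0.20616596  4.95597914] [0.31117918 0.30909685 0.19232052] [ 527.50905505 -429.97772309  210.07507639]
```

Emit:
step_arm([
  [[0,0,0,0,0,0,0.1],[0,0,0,0,0,0,0.13],[0,0,0,0,0,0,0.2],[0,0,0,0,0,0,0.35],[0,0,0,0,0,0,0.5]],
])

```text
t: 27.58
ee_pos: [527.4, -429.9, 209.3]
orientation: [0.395, 2.971, 0.713]
ft_force: [1.0, 0.3, -0.8]
width: 34.3
grasp_force: 0.0
```

Emit:
step_arm([
  [[0,0,0,0,0,0,0.5],[0,0,0,0,0,0,0.5],[0,0,0,0,0,0,0.5],[0,0,0,0,0,0,0.5],[0,0,0,0,0,0,0.5]],
])

```text
t: 28.2
ee_pos: [527.4, -429.9, 209.4]
orientation: [0.395, 2.971, 0.713]
ft_force: [-0.8, -0.3, 1.3]
width: 43.7
grasp_force: 0.0
```

```bash
python3 -c "
from h import *
o=readout.get_obs();print(o['ft_force'],o['width'],-R.from_rotvec(o['orientation']).as_matrix()[:,2])"
```

```text
[-0.84129116 -0.32582234  1.28634986] 43.67258315435992 [-0.11792544 -0.43830514  0.89105679]
```

Emit:
step_arm([
  [[-0.012,-0.044,0.09,0,0,0,0.5],[-0.024,-0.088,0.18,0,0,0,0.5],[-0.035,-0.13,0.27,0,0,0,0.5],[-0.035,-0.13,0.27,0,0,0,0.5],[-0.035,-0.13,0.27,0,0,0,0.5]],
])

```text
t: 28.82
ee_pos: [520.3, -456.7, 264.9]
orientation: [0.395, 2.97, 0.712]
ft_force: [0.4, -1.1, -0.7]
width: 43.9
grasp_force: 0.0
```

Emit:
step_arm([
  [[-0.035,-0.13,0.27,0,0,0,0.5],[-0.035,-0.13,0.27,0,0,0,0.5],[-0.035,-0.2,0.4,0,0,0,0.5],[-0.035,-0.2,0.4,0,0,0,0.5],[-0.035,-0.1,0.2,0,0,0,0.5]],
])

```text
t: 29.45
ee_pos: [511.6, -494.7, 342.0]
orientation: [0.395, 2.97, 0.711]
ft_force: [-0.0, 0.1, -0.4]
width: 44.2
grasp_force: 0.0
```

Run:
```python
from h import *
for n in("side","top"):
    d=get_image(n);cv2.imwrite(f"pics/{n}7.png",d["pixels"][:,:,::-1])
a=cv2.imread("pics/top7.png")[120:320,260:500];b=cv2.imread("pics/side7.png")[100:300,230:470]
cv2.imwrite("pics/crop7.png",cv2.resize(np.hstack([a,b]),None,fx=1.66,fy=1.66,interpolation=2))
```

```text
(no output)
```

View pics/crop7.png

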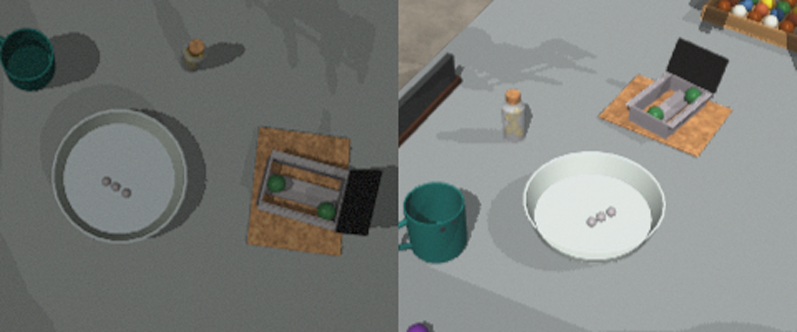

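The scoop sits flat and centred on the mat with both big marbles in it. The three small balls are in the dish at about (107–127,182–193) in the crop, and the gripper is clear of everything.

```bash
python3 -c "
from workcell import ctrl
print(ctrl.close_job())"
```

```text
the job is handed in; nothing more can be done
None
```

I handed the job in at about 29.5 s: all three small balls are in the dish, and the scoop sits released on the middle of the cork mat with both big marbles in it. The dish, mug and vial were not touched.

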